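# Test a kiln fuse plug on a sprung tester

## Task

Pull the bar-headed fuse plug straight up out of its sprung socket in the black fuse block, leaving the round-headed plug and everything else alone, and put its barrel into the well of the grey tester. Press it down against the sprung plunger until the underside of its head rests squarely on the steel stop plate, and finish while still holding it pressed there with the gripper, with a steady push of about 15 to 20 N in all: it must stay on the stop, without being forced.

Things in the scene. Friction and masses are not known exactly. Their poses are not given: they have to be found in the camera images.
- bar_plug_head (a point): Centre of the white ceramic head of the bar-headed fuse plug, the one to test: a plain upright bar 24 mm (its x) x 44 mm (its y) x 48 mm high (z up); this point is its middle, 24 mm below its flat top. At the start it sits fully down in either socket of the fuse block, head resting on the block, its x along the block's x. Grip it across the 24 mm width. About 0.15 kg.
- round_plug_head (a point): Centre of the head of the other fuse plug, with a round knob head 32 mm across and 48 mm high, in the other socket, 70 mm away along the block's length. Stays where it is.
- fuse_block: Black fuse block fixed to the bench, 66 mm (x) x 150 mm (y) x 45 mm high, origin at the centre of its underside, z up. Two upright round sockets (18 mm bore) at y = +35 and -35 mm, 70 mm apart. A sprung ball detent in each catches the barrel's groove: drawing a plug straight up takes about 5 to 15 N over the first 10 mm; the plug is clear of the block after 30 mm of lift.
- tester: Grey fuse tester fixed to the bench, 100 mm (x) x 130 mm (y) x 40 mm high, origin at the centre of its underside, z up; a steel stop plate lies on its middle.
- stop_plate: Bare steel stop plate on the tester, 60 x 60 x 15 mm, origin at the centre of its underside, 40 mm above the bench; top at 55 mm. The round well (18 mm bore, edge chamfered) goes down through its middle. Its top is the hard stop for the underside of a plug's head.
- well_mouth (a point): Centre of the well's mouth, level with the top of the stop plate (55 mm above the bench).
- plunger (a joint): Sprung plunger in the tester's well: 0 when up (its top 18 mm below the mouth), in metres, grows as it is pressed down. It pushes back with 3 N at the start, rising 0.5 N per mm. When the plug's head rests on the stop plate the plunger is 12 mm down (0.012) and pushes with 9 N, so the plug rises again unless it is held down.
- frit_jar: Low amber glass jar with steel cap, 54 mm across, 75 mm high, standing between the two fixtures. Bystander; origin at its underside.
- wood_wedge: Small wooden block 50 x 45 x 30 mm near the robot, between the two fixtures. Bystander; origin at its underside.
- fire_brick: Fire brick 100 x 200 x 50 mm, behind the fixtures. Bystander; origin at its underside.
- cork_pad: Cork pad 90 x 120 x 20 mm, behind the fixtures. Bystander; origin at its underside.
- wide_spatula: Hand spatula lying behind the fixtures. Bystander; origin at its underside.
- powder_jar: White-capped glass jar, 64 mm across, 90 mm high, at the left. Bystander; origin at its underside.
- pipe_collar: Dark steel ring, 56 mm across, 30 mm high, at the right. Bystander; origin at its underside.
- bar_plug: The same bar-headed plug; origin at the centre of its barrel's tip, 54 mm below the head's centre. The steel barrel under the head is 16 mm in diameter and 30 mm long; its tip tapers to 10 mm over the last 4 mm, and a ring groove runs round it about 12 mm above the tip.
Things that resemble listed ones, but are neither listed nor needed, are in the scene too. Leave any blue or purple look-alike of the bar_plug alone. Of the things like the tester, leave any that is turquoise; of the rest the smaller one is meant.

How it is judged:
On the way, in this order (a step that is already met when the one before it is completed fails the run):
1. the bar-headed plug is drawn clear of the fuse block (z of bar_plug_head in the frame of fuse_block above 0.102 m), for 0.1 s.
2. the plug's barrel is in the tester's well and has begun to press the plunger (value of joint plunger above 0.003 m and horizontal distance between bar_plug_head and well_mouth below 0.006 m), for 0.1 s.
At the end, for the whole second after the job is handed in: The plug is still held pressed in the tester: plunger over 10.5 mm down, head on the stop plate with 1.5 to 30 N (besides the plunger's 9 N), within 1.5 mm of full depth, 4 mm of centre and 4 degrees of upright, at rest, fingers on it; round plug within 6 mm of its start (value of joint plunger above 0.0105 m and contact force between bar_plug and stop_plate between 1.5 and 30 N and z of bar_plug_head in the frame of well_mouth below 0.0255 m and horizontal distance between bar_plug_head and well_mouth below 0.004 m and angle between bar_plug_head's own z axis and vertical below 0.07 rad and contact force between the fingers and bar_plug above 2 N and linear speed of bar_plug below 0.02 m/s and distance of round_plug_head from where it was at the start of the episode below 0.006 m); the arm keeps its last pose, push and grip.
It fails at once if the round-headed plug is pulled up or knocked (over 10 mm) (distance of round_plug_head from where it was at the start of the episode above 0.01 m).
It fails at once if a bystander is pushed more than 20 mm (distance of any of frit_jar, wood_wedge, fire_brick, cork_pad, wide_spatula, powder_jar, pipe_collar from where it was at the start of the episode above 0.02 m).
It also fails if it takes over 53 s, if anything falls off the work surface, if the arm or the gripper's body presses on something with over 40 N, if the wrist force passes 120 N, or if a joint passes its speed limit or range.

## Robot

A 6-joint arm with a two-finger parallel gripper is mounted at the origin on the work surface. World frame = base frame: x ahead of the robot, y to its left, z up, the work surface at z = 0. Lengths are in m, angles in rad, forces in N, time in s.
With the tool pointing down it reaches from about 0.425 to 0.95 m from the base axis. Payload 3.5 kg.
Tool frame: the origin (TCP) lies at the very end of the fingers, on their centre line; the grasp point (between the pads) lies 19 mm behind it; z points along the fingers, y is the direction in which the jaws open and shut (so a half turn about z gives the same grasp; the last joint's range is limited). The gripper opens to 85 mm and grips with 20 to 120 N. Pads are 22 mm wide; open, the fingers measure 114 mm over their backs; the gripper's body (76 mm by 85 mm) begins 54 mm behind the grasp point. The pads swing forward as they close: fully open they stand 13 mm farther back than shut.
Start: joints at [1.018, 0.286, 1.577, -0, 1.279, -0.15], TCP at [0.265, 0.621, 0.231] pointing down, gripper open.
Joint ranges: [-2.77, 2.77], [-0.9, 2.22], [0.21, 2.48], [-1.53, 4.67], [0.24, 2.81], [-2.84, 2.84]. Speed limits (rad/s): [2.79, 2.79, 3.14, 3.14, 3.14, 3.14].

## Interface

Orientations are given as a unit quaternion [x, y, z, w].
In Python, from plant import ctrl, imaging gives the robot as it stands.
- The arm moves only by the shell command python3 -m creep 'ROWS' [OPENING] [FORCE]. ROWS is JSON, one flat list of numbers, 4 for each row, row after row: the shift along the tool's x, y, z in units of 25 mm (1.0 is 25 mm), then the turn about the tool's z in units of 5 degrees (1.0 is 5 degrees). A call has 1 to 20 rows; each row is the pose to reach, as a shift and turn from the pose commanded when the call began, along the tool's axes at that moment; what a row does not reach only later rows make up. A row lasts 1/12 s, in which the tool goes at most 41.7 mm and 7.16 degrees, less where a joint would pass 70% of its speed; a pose out of reach is approached as far as the arm can. A call with a gripper value outside its range is refused whole. OPENING is the closure in counts, from 0 (fully open) to 255 (shut), set as the call begins (- or left out, the last holds). The fingers move at their own pace and stop on an object; FORCE is the grip in N (left out, the last holds). Time passes only in rows, so rows that repeat a pose let the fingers close. It gives the time, the measured TCP pose, the force and the opening at its end, in the units of the state.
- ctrl.get_state(): the state, without advancing time (a new reading comes with each control period).
- imaging.read_camera(name): name is "side" or "top"; returns the picture (384x512x3 uint8, red, green, blue); there is no depth.
- imaging.camera_info(name): a dict with "intrinsics" (3x3 intrinsics, pixels), "origin" and "attitude" of the camera in the world. Camera axes: x right, y down, z forward; pixel columns grow to the right and rows downward; lengths in m; the calibration is good to about 2 mm. A picture is of the moment at which its call begins. camera_info takes no time and is no camera call.
- ctrl.sign_off(): hands the job in, once; it reports no verdict.
Trained networks look in the newest picture that a camera, given by its name, has taken for a name from the list of things; names that differ only in an ending like _2 or _b are one class to them, and where a whole thing is asked for, a point or a joint stands for the part that bears it (a point fixed in the world has none). Each returns a list of dicts, best first, with "p" (0 to 1); they miss things now and then, are a little off and sometimes report something else, mostly with a low value. They report only what shows in the picture. A call takes as long as a camera call. They do not tell look-alikes from the thing itself.
- imaging.silhouettes(camera, name): "mask" (384x512 bool, what is visible of it) and "uv" ([column, row] in pixels, amid what is visible of it).
The state is a dict: "time": time; "qpos": joint angles; "dq": joint speeds; "joint_efforts": joint torques, N m; "eef_pos": TCP position; "tcp_rot": TCP orientation; "contact_force": force on the tool from outside, world axes, zero at the start; "wrist_torque": the same for the moment, N m; "opening": opening from 0.0 (shut) to 1.0 (fully open).
Only numpy, scipy, OpenCV 4.12 (cv2) and the standard library are available. Lean on these libraries where they do the work, as an engineer would, in place of code of your own. Each camera call takes 0.05 s, during which the arm holds its last target.

## Working session

There is one attempt and no reset: what is moved stays moved. The work goes in short steps, Python scripts to look and compute and a shell command to move; the robot and the scene stay as the last step left them, time stands still between calls to the robot, and variables do not carry over. Pictures are saved under pics/ and viewed, and the job is handed in when it is done.

```bash
mkdir -p pics; ls
python3 - <<'E'
from plant import ctrl, imaging
import cv2, numpy as np
print(ctrl.get_state())
for n in ("side","top"):
    im=imaging.read_camera(n); cv2.imwrite(f"pics/{n}0.png",cv2.resize(im[:,:,::-1],None,fx=1.5,fy=1.5,interpolation=cv2.INTER_CUBIC))
    print(n,imaging.camera_info(n))
E
```

```text
pics
{'time': 0.0, 'qpos': array([ 1.01800108e+00,  2.87140390e-01,  1.57817139e+00,  2.20183737e-05,
        1.27862399e+00, -1.49995304e-01]), 'dq': array([ 8.86700705e-06, -1.42375828e-03,  9.94344638e-04, -8.70386635e-04,
        2.91888222e-04, -1.02911853e-06]), 'joint_efforts': array([ 3.39486751e-04, -4.05983698e+01, -2.92625266e+01, -1.42186695e-04,
        5.82353459e-03, -1.42884147e-06]), 'eef_pos': array([0.26421194, 0.62042514, 0.22996708]), 'tcp_rot': array([ 2.00044182e-01,  9.79786177e-01, -1.09633706e-03, -4.13153478e-04]), 'contact_force': array([-0.55432357,  0.10140767, -0.10382654]), 'wrist_torque': array([ 0.01407864, -0.04712996, -0.02717327]), 'opening': 1.0013425291714977}
side {'intrinsics': array([[417.80122539,   0.        , 251.38212317],
       [  0.        , 417.80122539, 191.8396085 ],
       [  0.        ,   0.        ,   1.        ]]), 'origin': array([ 0.45372452, -0.96769806,  0.9042033 ]), 'attitude': array([ 0.90980544, -0.04139413,  0.01718858, -0.41260773])}
top {'intrinsics': array([[428.14894404,   0.        , 253.82894997],
       [  0.        , 428.14894404, 192.55256515],
       [  0.        ,   0.        ,   1.        ]]), 'origin': array([ 0.41478762, -0.05277197,  1.66003194]), 'attitude': array([ 0.71045804, -0.70258764,  0.0193956 , -0.03526741])}
```

View pics/side0.png

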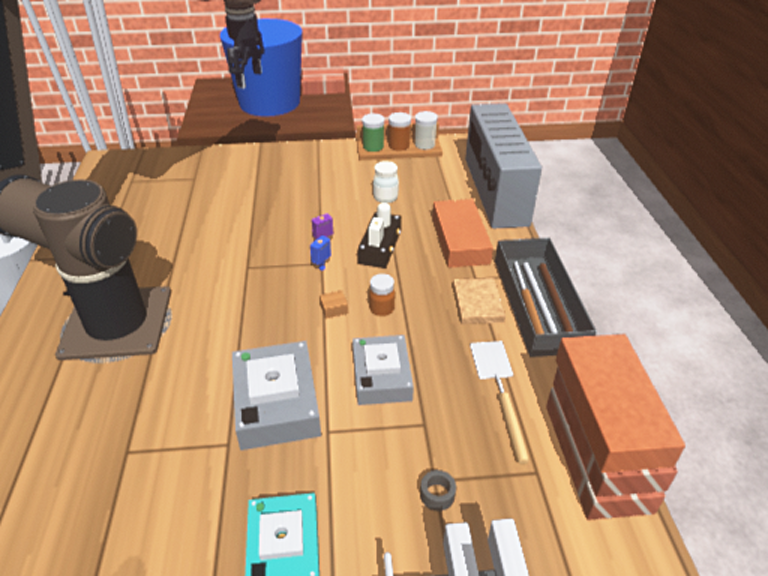

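View pics/top0.png

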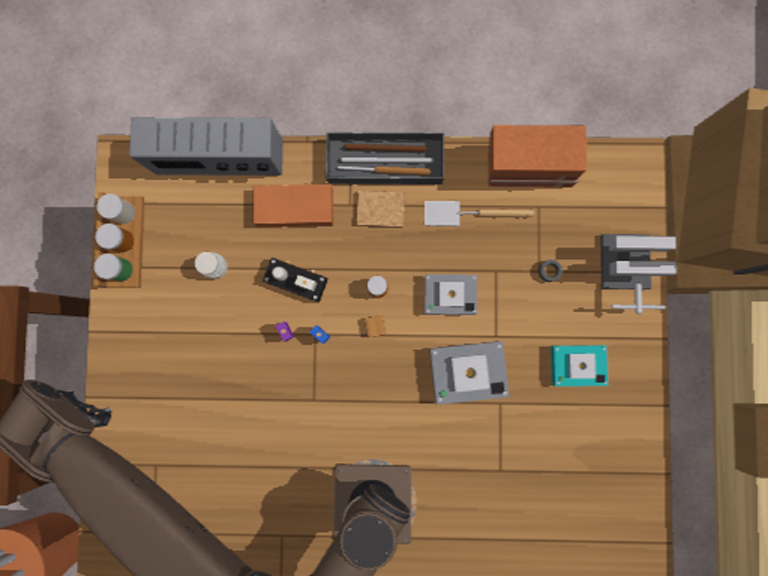

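Side picture: the black fuse block is at about (380,240) in the 1.5x view, with a white bar head (375,233) and a round knob (384,215). In the top picture the bar is at (305,283) and the knob at (280,272).

- **bar_plug candidates (top, 1.5x):** white at (305,283), blue at (319,335), purple at (285,331). The white one in the block fits; blue and purple are excluded.
- **tester candidates (top, 1.5x):** small grey at (452,295), large grey at (470,373), turquoise at (580,365). The smaller grey one is meant.

Next I'll confirm these in a crop and run the networks.

```bash
cat > h.py <<'E'
import numpy as np
from scipy.spatial.transform import Rotation as R
from plant import ctrl, imaging
I={n:imaging.camera_info(n) for n in ("side","top")}
def ray(n,uv):
    K=I[n]["intrinsics"]; d=np.linalg.inv(K)@np.array([uv[0],uv[1],1.0]); return R.from_quat(I[n]["attitude"]).apply(d)
def onz(n,uv,z):
    d=ray(n,uv); o=I[n]["origin"]; return o+d*(z-o[2])/d[2]
def proj(n,p):
    c=R.from_quat(I[n]["attitude"]).inv().apply(np.asarray(p)-I[n]["origin"]); K=I[n]["intrinsics"]
    c=np.atleast_2d(c); return (c@K.T)[:,:2]/c[:,2:]
def tri(uvs):
    A=np.zeros((3,3));b=np.zeros(3)
    for n,uv in uvs.items():
        d=ray(n,uv);d/=np.linalg.norm(d);P=np.eye(3)-np.outer(d,d);A+=P;b+=P@I[n]["origin"]
    return np.linalg.solve(A,b)
E
python3 - <<'E'
from h import *
import cv2
a=imaging.read_camera("top"); b=imaging.read_camera("side")
np.savez("pics/im0.npz",top=a,side=b)
x=cv2.resize(a[160:240,165:265],None,fx=4,fy=4,interpolation=cv2.INTER_CUBIC)
w=cv2.resize(a[175:275,275:345],None,fx=4,fy=4,interpolation=cv2.INTER_CUBIC)
y=cv2.resize(b[125:185,225:285],None,fx=6,fy=6,interpolation=cv2.INTER_CUBIC)
z=cv2.resize(b[210:300,220:290],None,fx=4,fy=4,interpolation=cv2.INTER_CUBIC)
c=np.zeros((600,800,3),np.uint8)+90
s=0.7
def put(i,r,k):
    h,ww=i.shape[:2]; h=min(h,600-r); ww=min(ww,800-k); c[r:r+h,k:k+ww]=i[:h,:ww]
put(x[:300],0,0); put(w[:300],0,420); put(y[:298],302,0); put(z[:298],302,420)
cv2.imwrite("pics/crop0.png",c[:,:,::-1])
for n in ("bar_plug_head","round_plug_head","fuse_block","tester","stop_plate"):
    for cam in ("top","side"):
        for r in imaging.silhouettes(cam,n):
            m=r["mask"]; vs,us=np.nonzero(m)
            print(n,cam,round(r["p"],2),np.round(r["uv"],1),m.sum(), us.min(),us.max(),vs.min(),vs.max())
            np.save(f"pics/m_{n}_{cam}_{int(r['uv'][0])}.npy",m)
E
```

```text
bar_plug_head top 0.51 [202.8 189.4] 71 197 209 184 192
bar_plug_head top 0.5 [216.  224.4] 88 207 218 217 228
bar_plug_head top 0.42 [188.9 220.5] 94 184 194 215 226
bar_plug_head side 0.73 [214.4 152.9] 185 208 221 143 157
bar_plug_head side 0.68 [212.9 163.9] 234 207 221 157 178
bar_plug_head side 0.65 [252.8 155.2] 151 246 255 145 163
round_plug_head top 0.46 [186.1 183.6] 86 180 190 178 187
round_plug_head side 0.62 [255.  139.3] 54 253 259 136 146
fuse_block top 0.71 [195.4 183.8] 549 175 217 172 200
fuse_block side 0.62 [252.8 163. ] 539 239 267 141 178
fuse_block side 0.39 [250.7 153.2] 147 246 255 145 162
tester top 0.86 [388.1 243.2] 1007 367 404 230 257
tester top 0.58 [310.7 250.6] 1908 285 338 227 269
tester top 0.24 [202.9 188. ] 82 197 209 184 192
tester side 0.97 [188.9 359.6] 2509 164 212 329 383
tester side 0.77 [258.2 244.8] 1638 235 275 223 269
tester side 0.71 [181.4 266.3] 3474 155 213 228 298
stop_plate top 0.96 [307.4 246. ] 497 301 325 236 260
stop_plate top 0.85 [386.8 246.5] 314 379 397 234 252
stop_plate top 0.7 [301.2 197.8] 163 294 307 189 202
stop_plate top 0.59 [363.7 184.6] 159 359 374 173 187
stop_plate side 0.94 [187.  359.8] 828 172 201 340 372
stop_plate side 0.91 [180.2 250. ] 952 165 199 235 268
stop_plate side 0.67 [254.3 240.7] 450 243 266 229 249
stop_plate side 0.64 [224.4 201.7] 318 212 232 193 212
stop_plate side 0.59 [311.1 153.8] 1392 288 328 132 177
```

View pics/crop0.png

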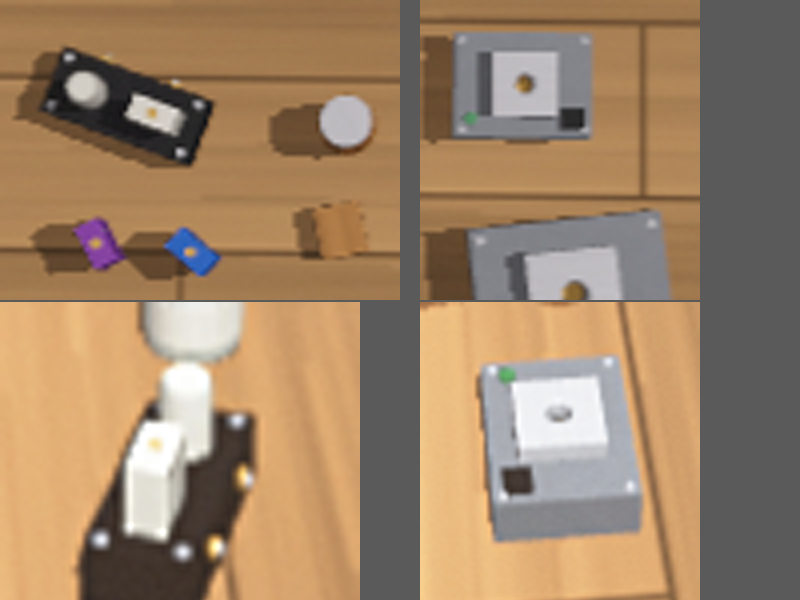

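The crop confirms it. The white bar head (crop (152,113)) sits in the black block beside the round knob, and the small grey tester has its white plate and well at crop (525,84). I'll fit box models to sub-pixel masks in both views.

```bash
cat > fit.py <<'E'
from h import *
import cv2
from scipy.optimize import minimize
def box(x,y,yaw,z0,sx,sy,sz):
    c=np.array([[a,b,k] for a in(-sx/2,sx/2) for b in(-sy/2,sy/2) for k in(0,sz)])
    p=c.copy(); p[:,0]=x+c[:,0]*np.cos(yaw)-c[:,1]*np.sin(yaw); p[:,1]=y+c[:,0]*np.sin(yaw)+c[:,1]*np.cos(yaw); p[:,2]+=z0
    return p
S=8
def render(cam,P,roi):
    u0,u1,v0,v1=roi; q=proj(cam,P); q=(q+0.5-[u0,v0])*S-0.5
    h=cv2.convexHull(q.astype(np.float32))
    m=np.zeros(((v1-v0)*S,(u1-u0)*S),np.uint8); cv2.fillConvexPoly(m,np.round(h*16).astype(np.int32),255,shift=4)
    return cv2.resize(m,(u1-u0,v1-v0),interpolation=cv2.INTER_AREA)/255.
def fit(obs,dims,z0,x0,yaw=None):
    # obs: {cam:(soft mask,roi,weight)}
    def f(p):
        return sum((w*(render(c,box(p[0],p[1],p[2] if yaw is None else yaw,z0,*dims),r)-m)**2).sum() for c,(m,r,w) in obs.items())
    n=3 if yaw is None else 2
    best=None
    d=np.diag([.006,.006,.1])[:n,:n]
    s=np.vstack([x0[:n],x0[:n]+d])
    for _ in range(3):
        r=minimize(f,s[0],method="Nelder-Mead",options=dict(initial_simplex=s,xatol=1e-5,fatol=1e-4)); s=np.vstack([r.x,r.x+d/2])
    return r.x,r.fun
E
python3 - <<'E'
from fit import *
d=np.load("pics/im0.npz")
for cam,(u0,u1,v0,v1) in (("top",(176,216,170,202)),("side",(238,270,136,180))):
    im=d[cam][v0:v1,u0:u1]; print(cam); 
    print("min"); print("\n".join(" ".join("%3d"%x for x in r) for r in im.min(2)[::2]))
    print("max-min");print("\n".join(" ".join("%3d"%x for x in r) for r in (im.max(2).astype(int)-im.min(2))[::4]))
E
```

```text
top
min
 81  83  83  82  81  81  82  82  82  81  82  82  83  81  81  82  80  80  81  80  80  81  80  81  80  82  80  82  80  81  80  79  79  80  79  79  79  79  80  80
 78  77  78  78  60  44  43  49  63  77  79  81  79  80  79  80  80  79  79  79  79  79  79  80  80  79  80  80  80  79  81  79  79  80  80  79  79  80  79  80
 48  49  48  42  41 158 181 125  37  37  41  41  47  58  68 101 104  88  82  82  82  81  82  81  82  82  81  81  82  82  81  81  82  82  82  82  81  81  82  82
 48  48  46  41  38  39  40  38  37  38  38  39  40  38  40  40  42  50  54  67  79  82  81  80  83  81  82  82  81  82  81  80  82  81  81  82  81  81  82  81
 38  40  38  40  39  39  50 112 164 173 173 145 100  59  39  40  38  38  41  39  41  40  44  47  60  69  72  71  72  72  72  73  71  73  74  73  74  73  74  75
 53  39  29  29  27  77 165 192 197 197 197 197 184 159 117  64  38  40  36  40  41  37  38  38  39  39  38  39  48  64  63  65 159 137  83  72  71  71  71  71
 40  31  26  27  28  79 177 197 197 197 197 197 186 164 153 106  48  38  37  38  40  40  39  38  39  40  36  36  40  38  40  40  44 
[... 6296 characters left out ...]
  13  19  19  20  19  18  20  19  20  36  63  78 107 106 106
110 114  96  33  13  19  20  17  12  12  13  13  13  13  12  13  14  18  19  20  19  19  20  20  21  22  55 107 110 106 104 105
114  32   7  11   7  12  21  21  16  17  15  15  14  15  15  17  19  17  19  18  19  50 122 101  36  77 110 108 107 108 107 104
 44  16  20  21  19  21  20  21  21  20  19  20  20  20  20  20  17  14  18  20  20  22  39  45  81  88 105 106 109 107 107 108
 55  19  20  20  21  21  20  21  21  20  20  19  20  20  21  21  21  21  21  19  19  48 109 114 100  73  90 104 106 106 106 106
101  99  80  75  52  34  28  28  24  22  19  16  14  16  18  17  17  19  18  32  84 109 109 109 109  90  73  98 106 107 109 109
```

```bash
cat > f1.py <<'E'
from fit import *
d=np.load("pics/im0.npz")
def cyl(x,y,z0,r,h):
    t=np.linspace(0,2*np.pi,24,endpoint=False)
    return np.vstack([np.c_[x+r*np.cos(t),y+r*np.sin(t),0*t+z] for z in(z0,z0+h)])
def soft(cam,roi,kind):
    u0,u1,v0,v1=roi; im=d[cam][v0:v1,u0:u1].astype(float); s=im.max(2)-im.min(2); g=im.min(2)
    sh=55. if cam=="top" else 90.
    if kind=="nonwood": return np.clip((sh-s)/(sh-20),0,1)
    lo,hi=(40,140) if cam=="top" else (50,170)
    return np.clip((g-lo)/(hi-lo),0,1)*(s<45)
rois={"top":(172,220,168,204),"side":(236,272,148,182)}
def model(p,c):
    x,y,a=p; ex=np.array([-np.sin(a),np.cos(a)])
    b=np.array([x,y])-.035*ex*sgn; k=np.array([x,y])+.035*ex*sgn
    B=render(c,box(x,y,a,0,.066,.15,.045),rois[c]); 
    h=render(c,box(b[0],b[1],a,.045,.024,.044,.048),rois[c]); k=render(c,cyl(k[0],k[1],.045,.016,.048),rois[c])
    return np.maximum.reduce([B,h,k]),h,np.maximum(h,k)
def run(cams):
    obs={c:(soft(c,rois[c],"nonwood"),soft(c,rois[c],"white")) for c in cams}
    def f(p):
        e=0
        for c in cams:
            u,h,w=model(p,c)
            # only inside block hull dilated for white
            e+=((u-obs[c][0])**2).sum()+ (((w-obs[c][1])**2)*(u>0.9)).sum()
        return e
    s=np.array(x0); dd=np.diag([.008,.008,.1])
    for _ in range(3):
        r=minimize(f,s,method="Nelder-Mead",options=dict(initial_simplex=np.vstack([s,s+dd]),xatol=1e-5,fatol=1e-4)); s=r.x; dd=-dd/2
    return r.x,r.fun
print("dot tri",tri({"top":((152+.5)/4-.5+165,(113+.5)/4-.5+160),"side":((155+.5)/6-.5+225,(139+.5)/6-.5+125)}))
sgn=1
p0=onz("top",(195.4,186),.045); print(p0)
x0=[p0[0],p0[1],0.3]
for a0 in (-.3,.3):
    x0[2]=a0
    for cams in (["top"],["side"],["top","side"]):
        p,e=run(cams); a=p[2]; print(a0,cams,np.round(p,4),round(e,1),"bar",np.round(p[:2]-.035*np.array([-np.sin(a),np.cos(a)]),4))
E
python3 f1.py
```

```text
dot tri [0.55072966 0.17136493 0.09801035]
[0.56242884 0.20665629 0.045     ]
-0.3 ['top'] [ 0.5633  0.2061 -0.3382] 41.9 bar [0.5517 0.1731]
-0.3 ['side'] [ 0.5621  0.2085 -0.3375] 41.1 bar [0.5506 0.1755]
-0.3 ['top', 'side'] [ 0.5629  0.2065 -0.345 ] 96.0 bar [0.551  0.1736]
0.3 ['top'] [ 0.5634  0.2059 -0.3415] 41.8 bar [0.5517 0.1729]
0.3 ['side'] [ 0.5621  0.2086 -0.3379] 41.0 bar [0.5505 0.1756]
0.3 ['top', 'side'] [ 0.5629  0.2067 -0.3448] 96.2 bar [0.5511 0.1738]
```

Run:
```python
from fit import *
d=np.load("pics/im0.npz")
for cam,(u0,u1,v0,v1) in (("top",(280,326,178,214)),("side",(232,280,220,275))):
    im=d[cam][v0:v1,u0:u1]; print(cam); 
    print("\n".join(" ".join("%3d"%x for x in r) for r in im.min(2)[::2]))
```

```text
top
 80  76  78  78  77  77  78  78  78  78  79  77  78  78  77  78  76  77  77  77  78  77  76  77  77  77  78  76  77  77  78  77  77  76  78  77  77  77  78  78  78  76  77  78  78  77
 52  54  53  53  54  53  51  52  50  52  51  51  52  50  50  50  49  50  49  49  48  50  49  49  49  49  50  49  51  51  51  51  51  51  49  50  51  52  51  51  52  51  51  53  52  52
 83  84  83  84  84  84  84  84  83  83  83  83  83  83  85  84  83  85  84  84  85  83  84  83  84  84  84  84  84  82  82  82  82  82  82  82  81  84  82  80  81  82  80  81  82  81
 52  53  75  96 133 165 149 133 133 132 131 130 130 131 130 132 132 132 132 131 130 129 130 130 132 131 132 132 132 132 132 132 132 133 132 153 153 137 102  84  83  84  85  85  83  84
 46  49  49  92 122 132 130 130 132 131 130 130 130 130 130 131 130 130 130 129 130 131 132 131 133 132 132 131 131 132 133 131 132 132 132 133 135 132 101  86  86  85  85  85  85  85
 49  50  48  89 122 130 131 131 130 103  84  82  85 167 187 188 187 188 188 188 188 189 189 188 189 188 188 188 189 159 133 131 132 132 131 132 131 130 101  85  84  84  85  84 
[... 6896 characters left out ...]
 131 132 133 133 133 134 132 134 136 134 134 129 130 130 129 126 127 126 126 122 126 124 122 121 120 120 118 119 118 116  90
128 124 126 130 131 130 129 130 129 130 129 126 122 122 122 119 118 118 117 114 114 112 115 119 126 126 125 128 125 120 122 122 119 119 118 118 121 117 120 119 118 118 118 117 119 119 116 100
126 125 126 130 129 130 129 128 124 125 125 125 120 119 119 117 117 116 117 117 113 114 116 122 126 125 127 126 125 123 123 122 119 120 118 118 116 117 118 116 118 117 118 117 118 118 117 108
127 123 126 129 130 131 128 127 126 126 127 125 122 121 119 118 118 116 118 115 114 113 118 122 124 125 123 126 126 126 122 123 118 118 118 118 118 119 118 118 118 119 117 119 117 117 118 114
```

```bash
cat > f2.py <<'E'
from fit import *
import sys
d=np.load("pics/im0.npz")
rois={"top":(281,325,181,213),"side":(230,282,218,278)}
def sm(c):
    u0,u1,v0,v1=rois[c]; im=d[c][v0:v1,u0:u1].astype(float); s=im.max(2)-im.min(2); g=im.min(2)
    sh=50. if c=="top" else 100.
    lo,hi=(130,188) if c=="top" else (170,200)
    return np.clip((sh-s)/(sh-10),0,1),np.clip((g-lo)/(hi-lo),0,1)
def run(cams):
    obs={c:sm(c) for c in cams}
    def f(p):
        e=0
        for c in cams:
            u=render(c,box(*p,0,.1,.13,.04),rois[c]); w=render(c,box(*p,.04,.06,.06,.015),rois[c])
            if c=="top": w=render(c,box(*p,.055,.06,.06,.0),rois[c]) 
            e+=.5*((u-obs[c][0])**2).sum()+((w-obs[c][1])**2*(u>.9)).sum()
        return e
    p0=onz("top",(301,196),.055); s=np.array([p0[0],p0[1],0.0]); dd=np.diag([.006,.006,.06])
    for _ in range(3):
        r=minimize(f,s,method="Nelder-Mead",options=dict(initial_simplex=np.vstack([s,s+dd]),xatol=1e-5,fatol=1e-4)); s=r.x; dd=-dd/2
    return r.x,r.fun
for cams in (["top"],["side"],["top","side"]): print(cams,np.round(run(cams),4) if 0 else run(cams))
# hole centroid
for c,(u0,u1,v0,v1) in (("top",(296,307,191,201)),("side",(249,261,233,246))):
    im=d[c][v0:v1,u0:u1].astype(float).min(2); w=np.clip(np.median(im)-8-im,0,None); V,U=np.mgrid[v0:v1,u0:u1]
    w2=(im<np.median(im)*.9)*1.
    for ww in (w,w2):
        uv=((U*ww).sum()/ww.sum(),(V*ww).sum()/ww.sum()); print(c,"hole",np.round(uv,2),onz(c,uv,.055), ww.astype(bool).sum())
E
python3 f2.py
```

```text
['top'] (array([ 0.52977149, -0.19212371,  0.00509039]), np.float64(35.956318887286564))
['side'] (array([ 0.52906029, -0.18915661,  0.00586933]), np.float64(53.56934683241489))
['top', 'side'] (array([ 0.52926964, -0.19029592,  0.00582019]), np.float64(102.75131389185024))
top hole [300.86 195.47] [ 0.52981418 -0.19249728  0.055     ] 30
top hole [300.89 195.52] [ 0.52962507 -0.19259999  0.055     ] 27
side hole [254.56 237.86] [ 0.52960167 -0.19334032  0.055     ] 34
side hole [254.23 237.5 ] [ 0.52882577 -0.19193437  0.055     ] 26
```

Bar head centre is at about (0.551, 0.1735) with block yaw −19.7°. The well is at about (0.5295, −0.191). Both cameras agree to within 3 mm, and both points are in reach. Next I'll work out the approach shift.

```bash
cat > go.py <<'E'
from h import *
import sys
x,y,z,psi=map(float,sys.argv[1:5])  # psi = world angle of tool y, deg
s=ctrl.get_state(); r=R.from_quat(s["tcp_rot"]).as_matrix()
dl=r.T@(np.array([x,y,z])-s["eef_pos"])/.025
cur=np.degrees(np.arctan2(r[1,1],r[0,1])); t=(cur-psi+90)%180-90
print("t",s["time"],"pos",np.round(s["eef_pos"],4),"psi",round(cur,2),"tilt",np.round(np.degrees(np.arccos(-r[2,2])),2),"open",round(s["opening"]*85,1),"F",np.round(s["contact_force"],1),"q",np.round(s["qpos"],2))
print("units",np.round(dl,2),"turn",round(t/5,2),"or",round((t-180*np.sign(t))/5,2))
E
python3 go.py 0.551 0.1735 0.18 -19.7
```

```text
t 0.7 pos [0.2646 0.621  0.2314] psi 66.92 tilt 0.01 open 85.1 F [-0.6 -0.2  0.5] q [ 1.02  0.29  1.58 -0.    1.28 -0.15]
units [-17.56 -11.98   2.05] turn 17.32 or -18.68
```

```bash
python3 -m creep '[-0.5,-0.35,0,0.5,-1.3,-0.9,0.1,1.3,-2.4,-1.65,0.2,2.4,-3.5,-2.4,0.3,3.5,-4.6,-3.15,0.4,4.6,-5.7,-3.9,0.5,5.7,-6.8,-4.65,0.6,6.8,-7.9,-5.4,0.8,7.9,-9.0,-6.15,0.9,9.0,-10.1,-6.9,1.0,10.1,-11.2,-7.65,1.1,11.2,-12.3,-8.4,1.2,12.3,-13.4,-9.15,1.4,13.4,-14.5,-9.9,1.6,14.5,-15.6,-10.65,1.8,15.6,-16.6,-11.3,2,16.5,-17.3,-11.8,2.05,17.1,-17.56,-11.98,2.05,17.32,-17.56,-11.98,2.05,17.32,-17.56,-11.98,2.05,17.32]' 90 25; python3 go.py 0.551 0.1735 0.12 -19.7
```

```text
time: 2.37
eef_pos: [0.5507, 0.1733, 0.1803]
tcp_rot: [0.818, 0.576, 0.0, -0.0]
contact_force: [-0.2, -0.6, 0.2]
opening: 0.65
t 2.3667 pos [0.5507 0.1733 0.1803] psi -19.7 tilt 0.03 open 55.2 F [-0.2 -0.6  0.2] q [0.13 0.12 1.87 0.   1.15 0.47]
units [0.01 0.01 2.41] turn -0.0 or 36.0
```

```bash
python3 -m creep '[0,0,0.6,0,0,0,1.2,0,0,0,1.6,0,0,0,1.6,0,0,0,1.6,0]'
cat > look.py <<'E'
from h import *
import cv2,sys
n=sys.argv[1]; (u,v,w,h,f)=map(int,sys.argv[3:8]); im=imaging.read_camera(sys.argv[2]); np.save(f"pics/{n}.npy",im)
cv2.imwrite(f"pics/{n}.png",cv2.resize(im[v:v+h,u:u+w],None,fx=f,fy=f,interpolation=cv2.INTER_CUBIC)[:,:,::-1])
E
python3 look.py s1 side 195 90 110 100 6; python3 look.py t1 top 150 140 110 80 7; python3 go.py 0.551 0.1735 0.055 -19.7
```

```text
time: 2.78
eef_pos: [0.5501, 0.1742, 0.1396]
tcp_rot: [0.817, 0.577, -0.001, -0.0]
contact_force: [0.6, -0.8, 1.0]
opening: 0.647
t 2.8833 pos [0.5514 0.174  0.1411] psi -19.62 tilt 0.09 open 55.0 F [0.3 0.4 0.4] q [0.13 0.17 1.89 0.   1.08 0.47]
units [-0.03 -0.01  3.44] turn 0.02 or -35.98
```

View pics/s1.png

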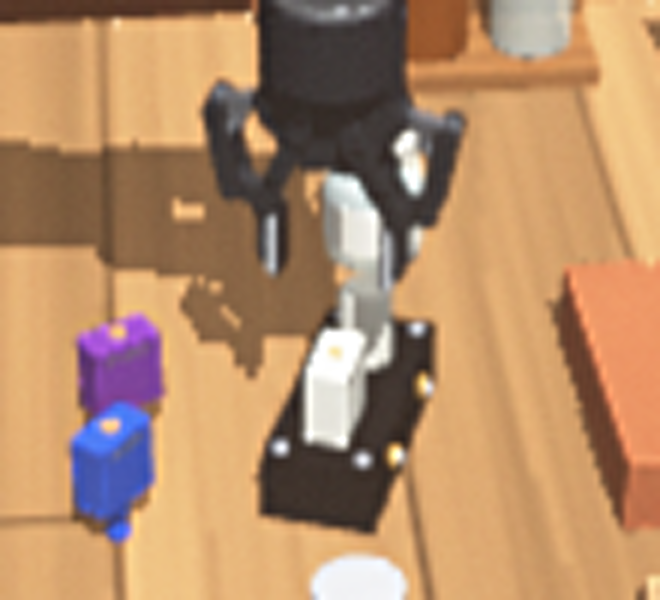

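View pics/t1.png

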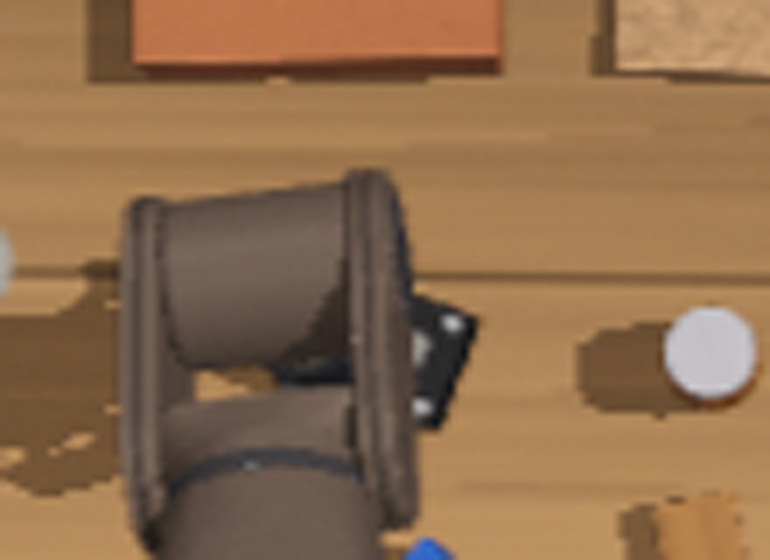

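The side picture shows the open fingers straddling the line over the bar (bar top at crop (337,352)), with the tips at crop (270,272) and (393,285). The top view is hidden by the arm. I'll check the tip midpoint against the expected projection.

Run:
```python
from h import *
s=ctrl.get_state(); p=s["eef_pos"]
for dz in (0,.006,.012): print(dz,proj("side",p+[0,0,dz]))
print("tips mid", ((270+393+1)/2/6-.5+195, (272+285+1)/2/6-.5+90))
r=R.from_quat(s["tcp_rot"]).as_matrix()
for sg in (1,-1): print(proj("side",p+[0,0,.006]+sg*.0275*r[:,1]))
print("bar dot now",(337+.5)/6-.5+195,(352+.5)/6-.5+90, "proj .551 .1735",proj("side",[.551,.1735,.093]))
```

```text
0 [[250.54025307 136.42971864]]
0.006 [[250.53249732 134.88309903]]
0.012 [[250.52469637 133.32746677]]
tips mid (249.83333333333334, 136.0)
[[258.73537427 136.03316459]]
[[242.39265353 133.7418709 ]]
bar dot now 250.75 148.25 proj .551 .1735 [[250.50809125 148.60258174]]
```

Agreement is within a pixel, so I'm descending.

```bash
python3 -m creep '[0,0,0.5,0,0,0,1,0,0,0,1.5,0,0,0,2,0,0,0,2.4,0,0,0,2.8,0,0,0,3.1,0,0,0,3.3,0,0,0,3.4,0,0,0,3.4,0,0,0,3.4,0]' - - ; python3 go.py 0.551 0.1735 0.055 -19.7
```

```text
time: 3.8
eef_pos: [0.5514, 0.1734, 0.0554]
tcp_rot: [0.818, 0.576, 0.0, 0.0]
contact_force: [0.6, -0.5, 0.2]
opening: 0.646
t 3.8 pos [0.5514 0.1734 0.0554] psi -19.68 tilt 0.04 open 54.9 F [ 0.6 -0.5  0.2] q [0.13 0.28 1.93 0.   0.92 0.47]
units [-0.   -0.02  0.02] turn 0.0 or -36.0
```

```bash
python3 look.py s2 side 205 100 90 80 7; python3 -m creep '[0,0,0,0,0,0,0,0,0,0,0,0,0,0,0,0,0,0,0,0,0,0,0,0]' 150 20; python3 go.py 0.551 0.1735 0.055 -19.7
```

```text
time: 4.35
eef_pos: [0.5511, 0.1734, 0.0552]
tcp_rot: [0.818, 0.576, 0.0, 0.0]
contact_force: [-0.3, 0.4, 0.1]
opening: 0.412
t 4.35 pos [0.5511 0.1734 0.0552] psi -19.68 tilt 0.01 open 35.0 F [-0.3  0.4  0.1] q [ 0.13  0.28  1.93 -0.    0.92  0.47]
units [ 0.   -0.    0.01] turn 0.0 or -36.0
```

View pics/s2.png

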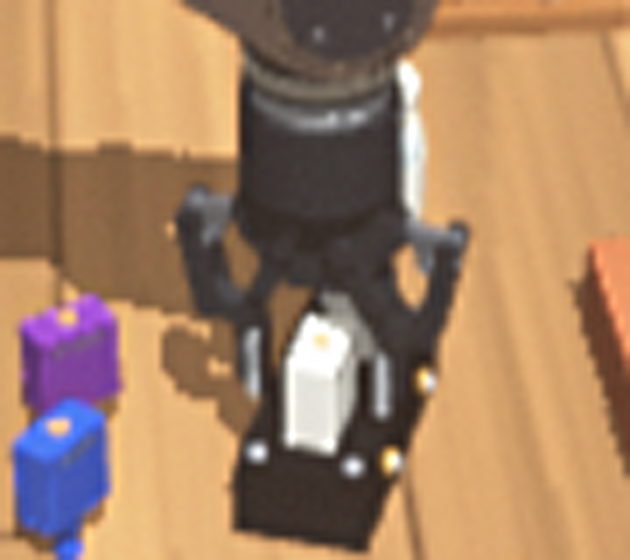

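The picture shows the fingers (crop (250,370) and (382,385)) straddling the bar (322,380), with the round knob behind and untouched. I'll close gently.

```bash
python3 -m creep '[0,0,0,0,0,0,0,0,0,0,0,0,0,0,0,0]' 174 20; python3 -m creep '[0,0,0,0,0,0,0,0,0,0,0,0,0,0,0,0]' 200 20;  python3 go.py 0.551 0.1735 0.055 -19.7
```

```text
time: 4.68
eef_pos: [0.551, 0.1733, 0.0551]
tcp_rot: [0.818, 0.576, -0.0, -0.0]
contact_force: [0.2, 0.0, -0.1]
opening: 0.311
time: 5.02
eef_pos: [0.5511, 0.1733, 0.0551]
tcp_rot: [0.818, 0.576, 0.0, 0.0]
contact_force: [0.7, -0.3, -0.4]
opening: 0.281
t 5.0167 pos [0.5511 0.1733 0.0551] psi -19.68 tilt 0.01 open 23.9 F [ 0.7 -0.3 -0.4] q [ 0.13  0.28  1.93 -0.    0.92  0.47]
units [ 0.   -0.01  0.  ] turn 0.0 or -36.0
```

Contact at 23.9 mm, which is the head width, with no side load. I'll firm the grip.

```bash
python3 -m creep '[0,0,0,0,0,0,0,0,0,0,0,0,0,0,0,0,0,0,0,0]' 255 80; python3 -m creep '[0,0,-0.04,0,0,0,-0.08,0,0,0,-0.12,0,0,0,-0.16,0,0,0,-0.2,0,0,0,-0.24,0]';  python3 go.py 0.551 0.1735 0.055 -19.7
```

```text
time: 5.43
eef_pos: [0.5512, 0.1734, 0.0552]
tcp_rot: [0.818, 0.576, 0.0, 0.0]
contact_force: [-0.4, 0.4, 1.1]
opening: 0.27
time: 5.93
eef_pos: [0.55, 0.1735, 0.0602]
tcp_rot: [0.818, 0.576, -0.001, -0.001]
contact_force: [1.0, 1.3, -6.8]
opening: 0.272
t 5.9333 pos [0.55   0.1735 0.0602] psi -19.69 tilt 0.14 open 23.1 F [ 1.   1.3 -6.8] q [0.13 0.28 1.93 0.   0.94 0.47]
units [0.02 0.04 0.21] turn 0.0 or -36.0
```

```bash
python3 -m creep '[0,0,-0.05,0,0,0,-0.1,0,0,0,-0.16,0,0,0,-0.22,0,0,0,-0.3,0,0,0,-0.4,0,0,0,-0.55,0,0,0,-0.75,0,0,0,-1,0,0,0,-1.2,0,0,0,-1.3,0,0,0,-1.3,0]';  python3 go.py 0.551 0.1735 0.055 -19.7; python3 look.py s3 side 205 90 90 80 7
```

```text
time: 6.93
eef_pos: [0.5518, 0.1734, 0.095]
tcp_rot: [0.818, 0.576, 0.001, 0.001]
contact_force: [0.3, 0.5, -1.7]
opening: 0.27
t 6.9333 pos [0.5518 0.1734 0.095 ] psi -19.68 tilt 0.14 open 22.9 F [ 0.3  0.5 -1.7] q [ 0.13  0.23  1.92 -0.    1.    0.47]
units [-0.01 -0.04  1.6 ] turn 0.0 or -36.0
```

View pics/s3.png

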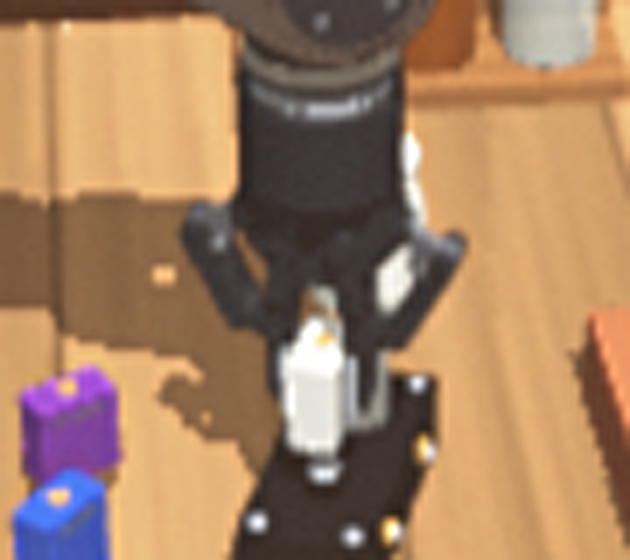

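The bar plug is out: its barrel tip shows at crop (322,470) above the block and the knob is still in its socket. Raising further, then carrying.

```bash
python3 -m creep '[0,0,-0.4,0,0,0,-0.9,0,0,0,-1.4,0,0,0,-1.9,0,0,0,-2.3,0,0,0,-2.6,0,0,0,-2.8,0,0,0,-2.8,0]';  python3 go.py 0.5295 -0.191 0.165 -19.7
```

```text
time: 7.65
eef_pos: [0.5518, 0.1735, 0.1654]
tcp_rot: [0.818, 0.576, 0.001, 0.001]
contact_force: [0.7, -0.1, -1.4]
opening: 0.272
t 7.65 pos [0.5518 0.1735 0.1654] psi -19.68 tilt 0.16 open 23.1 F [ 0.7 -0.1 -1.4] q [ 0.13  0.14  1.88 -0.    1.12  0.47]
units [-1.403e+01  4.070e+00  1.000e-02] turn 0.0 or -36.0
```

```bash
python3 -m creep '[-0.3,0.1,0,0,-0.9,0.26,0,0,-1.7,0.5,0,0,-2.5,0.73,0,0,-3.4,0.99,0,0,-4.3,1.25,0,0,-5.2,1.5,0,0,-6.1,1.77,0,0,-7,2.03,0,0,-7.9,2.3,0,0,-8.8,2.55,0,0,-9.7,2.8,0,0,-10.6,3.08,0,0,-11.5,3.34,0,0,-12.3,3.57,0,0,-13,3.77,0,0,-13.5,3.92,0,0,-13.9,4.03,0,0,-14.02,4.07,0,0,-14.02,4.07,0,0]'; python3 -m creep '[0,0,0,0,0,0,0,0,0,0,0,0]'; python3 go.py 0.5295 -0.191 0.165 -19.7; python3 look.py s4 side 200 130 120 100 6; python3 look.py t4 top 250 150 110 90 7
```

```text
time: 9.32
eef_pos: [0.5285, -0.1913, 0.1632]
tcp_rot: [0.818, 0.575, -0.0, -0.0]
contact_force: [0.4, 0.3, -0.9]
opening: 0.272
time: 9.57
eef_pos: [0.5289, -0.19, 0.1635]
tcp_rot: [0.817, 0.576, 0.0, -0.0]
contact_force: [-0.7, -0.3, -1.1]
opening: 0.272
t 9.5667 pos [ 0.5289 -0.19    0.1635] psi -19.61 tilt 0.02 open 23.1 F [-0.7 -0.3 -1.1] q [-0.53  0.11  1.92  0.    1.12 -0.18]
units [-0.03  0.04 -0.06] turn 0.02 or -35.98
```

View pics/s4.png

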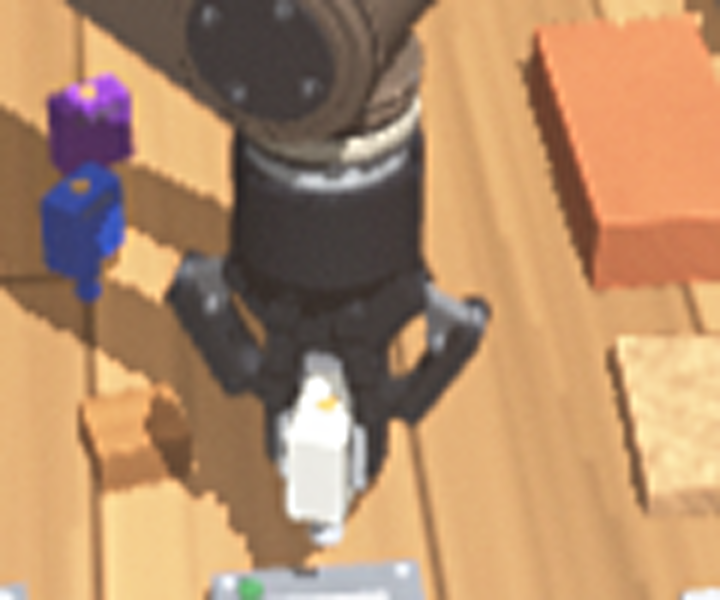

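View pics/t4.png

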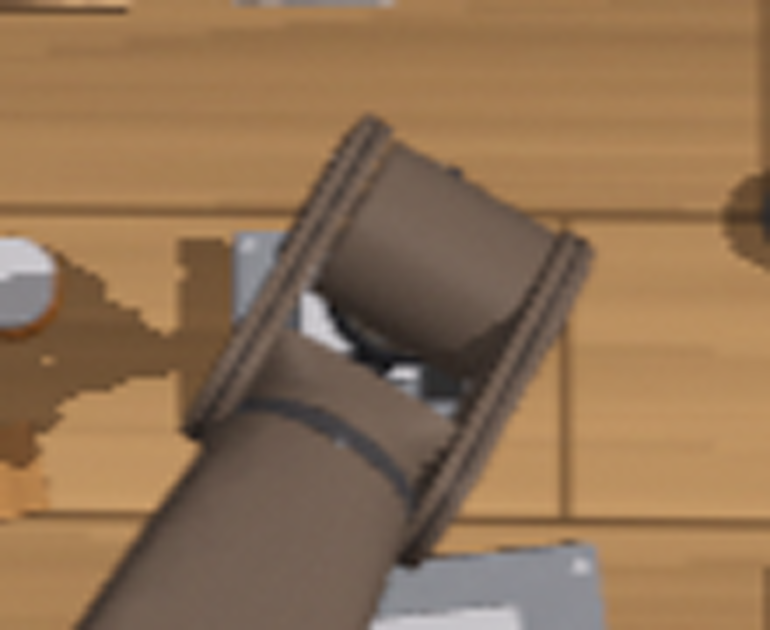

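The side picture shows the plug hanging upright (dot at crop (327,402), barrel tip (323,537)) with the tester below. The top view is covered by the arm. I'll compare the head dot and tip with where they should project, and the well hole likewise.

```bash
python3 -m creep '[0.04,0.02,0.4,0,0.04,0.02,0.9,0,0.04,0.02,1.4,0,0.04,0.02,1.8,0,0.04,0.02,2.1,0,0.04,0.02,2.3,0,0.04,0.02,2.3,0,0.04,0.02,2.3,0]'; python3 look.py s5 side 215 170 90 85 7
python3 - <<'E'
from h import *
s=ctrl.get_state(); p=s["eef_pos"]; print(p,s["contact_force"])
print("dot",proj("side",p+[0,0,.038]),"tip",proj("side",p+[0,0,-.040]),"well (.5295,-.191)",proj("side",[.5295,-.191,.055]))
E
```

```text
time: 10.33
eef_pos: [0.5296, -0.1902, 0.1057]
tcp_rot: [0.818, 0.576, -0.0, -0.0]
contact_force: [0.2, 0.5, -2.4]
opening: 0.271
[ 0.52992479 -0.19039003  0.10638065] [ 0.34108799 -0.78357471 -1.2318469 ]
dot [[254.6500187  213.69009275]] tip [[254.58506426 234.21640459]] well (.5295,-.191) [[254.44314758 237.23195219]]
```

View pics/s5.png

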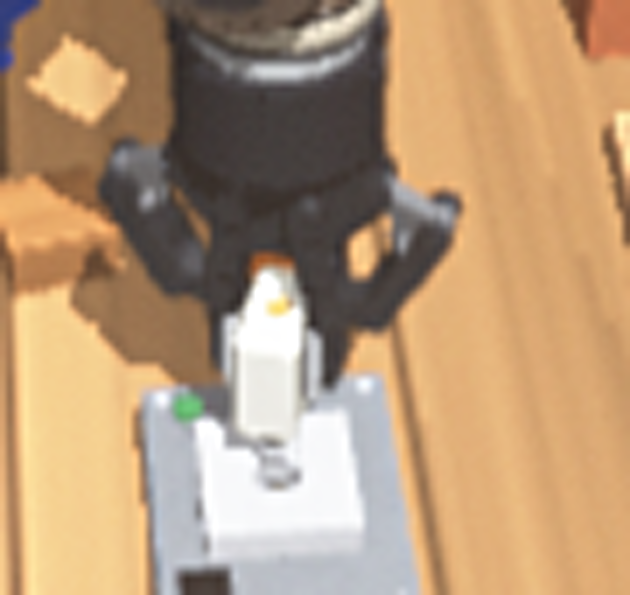

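Run:
```python
import numpy as np,cv2
a=np.load("pics/s5.npy")
b=np.load("pics/im0.npz")["side"]
f=lambda i:cv2.resize(i[205:250,235:275],None,fx=10,fy=10,interpolation=cv2.INTER_CUBIC)
x=np.hstack([f(b)[:, :395],f(a)[:, :395]])
cv2.imwrite("pics/z5.png",x[:,:,::-1])
for i in (b,a):
    print("\n".join(" ".join("%3d"%v for v in r) for r in i[226:244,246:264].min(2)));print()
print(a[209:217,248:260,2].astype(int));
```

```text
169 167 168 169 166 167 167 168 169 166 167 169 170 168 169 167 168 167
167 169 167 167 166 167 166 169 167 166 165 165 167 166 168 167 168 169
168 167 168 169 169 168 167 169 168 167 167 168 169 173 184 185 188 202
185 188 200 200 201 201 206 217 215 220 233 233 231 234 235 234 236 238
233 234 235 235 237 237 236 239 237 239 244 243 241 242 242 241 242 243
241 241 240 239 240 240 240 241 239 240 241 241 239 241 241 239 240 242
240 240 238 238 239 240 240 240 238 238 239 240 239 240 240 239 240 242
240 240 239 239 239 240 240 240 240 240 239 240 239 240 240 240 240 243
240 240 239 238 238 240 241 245 247 243 241 241 240 239 240 239 239 243
240 239 240 238 239 241 238 234 235 226 233 238 241 240 240 240 240 241
240 241 240 240 239 232 207 207 207 191 195 209 235 240 240 240 240 241
240 240 240 241 239 209 184 192 198 188 167 154 228 240 240 240 240 241
240 240 240 241 237 208 179 156 158 165 148 146 232 241 241 240 240 240
240 240 240 240 238 232 198 153 132 146 183 213 241 241 240 240 241 241
240 240 240 241 240 240 236 233 230 231 236 241 243 240 241 240 240 240
240 240 241 240 239 
[... 1202 characters left out ...]
48
248 248 248 248 248 248 245 242 242 242 246 249 250 248 248 248 248 249
249 248 248 248 247 248 249 250 251 250 249 249 249 248 247 248 248 248
249 248 248 248 247 247 248 249 249 248 247 248 248 248 248 248 248 248
249 248 248 248 248 248 248 248 248 248 247 248 249 248 247 249 249 249

[[ 58  53  49 136 255 255 203 173 167  85  58  63]
 [ 55  58  58 180 255 255 255 196 180 110  61  63]
 [ 57  54 102 245 255 255 255 198 177 135  59  51]
 [ 53  56 160 255 255 249 238 178 166 167 100  58]
 [ 48  81 221 255 255 184 142 131 135 191 117  61]
 [ 82 148 255 255 255 175 124 146 217 255 140  57]
 [205 184 255 255 255 252 238 255 255 255 160  57]
 [221 229 255 255 255 255 255 255 255 255 141  63]]
```

View pics/z5.png

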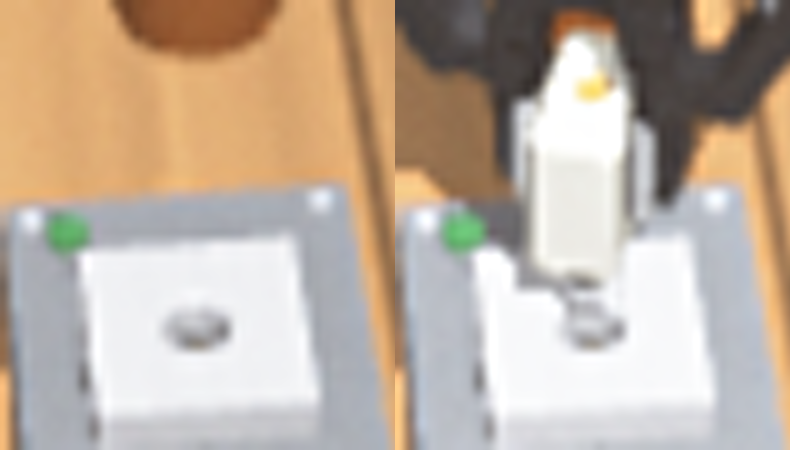

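The dot matches its prediction to half a pixel. The hole is at about (254.4, 237.5) side and (300.9, 195.5) top, giving a well centre of about (0.5294, −0.192). I'll correct by 1.5 mm and start slowly into the mouth, watching forces.

```bash
python3 -m creep '[-0.06,0,0,0,-0.06,0,0.1,0,-0.06,0,0.2,0,-0.06,0,0.3,0,-0.06,0,0.4,0,-0.06,0,0.5,0,-0.06,0,0.56,0,-0.06,0,0.56,0]'; python3 go.py 0.5295 -0.192 0.08 -19.7;  python3 -m creep '[0,0,0.05,0,0,0,0.1,0,0,0,0.15,0,0,0,0.2,0,0,0,0.2,0,0,0,0.2,0]';python3 go.py 0.5295 -0.192 0.08 -19.7
```

```text
time: 11.05
eef_pos: [0.5288, -0.1913, 0.0914]
tcp_rot: [0.818, 0.576, -0.0, -0.001]
contact_force: [-0.5, 0.6, -1.4]
opening: 0.276
t 11.05 pos [ 0.5288 -0.1913  0.0914] psi -19.68 tilt 0.06 open 23.4 F [-0.5  0.6 -1.4] q [-0.53  0.2   1.96 -0.    0.99 -0.18]
units [-0.01  0.04  0.46] turn 0.0 or -36.0
time: 11.55
eef_pos: [0.5291, -0.1916, 0.087]
tcp_rot: [0.818, 0.576, -0.0, -0.0]
contact_force: [0.0, -0.3, -2.0]
opening: 0.27
t 11.55 pos [ 0.5291 -0.1916  0.087 ] psi -19.68 tilt 0.01 open 22.9 F [ 0.  -0.3 -2. ] q [-0.53  0.21  1.96 -0.    0.98 -0.18]
units [-0.01  0.02  0.28] turn 0.0 or -36.0
```

The tip is about 8 mm into the well with no side load. Continuing.

```bash
python3 -m creep '[0,0,0.08,0,0,0,0.16,0,0,0,0.24,0,0,0,0.3,0,0,0,0.3,0]'; python3 -m creep '[0,0,0.06,0,0,0,0.12,0,0,0,0.18,0,0,0,0.24,0,0,0,0.24,0]';python3 go.py 0.5295 -0.192 0.065 -19.7;python3 look.py s6 side 215 170 90 85 7
```

```text
time: 11.97
eef_pos: [0.5288, -0.1914, 0.079]
tcp_rot: [0.818, 0.576, -0.0, -0.0]
contact_force: [-1.3, 0.8, -3.0]
opening: 0.272
time: 12.38
eef_pos: [0.5293, -0.1917, 0.074]
tcp_rot: [0.818, 0.576, 0.0, 0.0]
contact_force: [-2.2, 1.7, 3.7]
opening: 0.271
t 12.3833 pos [ 0.5293 -0.1917  0.074 ] psi -19.67 tilt 0.02 open 23.0 F [-2.2  1.7  3.7] q [-0.53  0.23  1.96 -0.    0.95 -0.18]
units [-0.01  0.01  0.36] turn 0.01 or -35.99
```

View pics/s6.png

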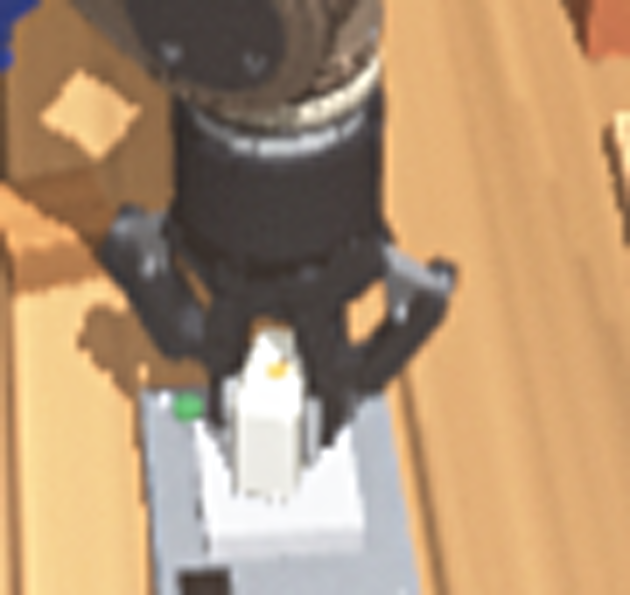

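The barrel is in the well and the plunger is engaged (Fz about +5.5 N over the hanging baseline). There's a small side load of −x/+y, so I'll yield slightly that way and keep pressing.

```bash
python3 -m creep '[0.0,-0.02,0.05,0,0,-0.02,0.1,0,0,-0.02,0.15,0,0,-0.02,0.2,0,0,-0.02,0.25,0,0,-0.02,0.25,0]'; python3 go.py 0.5295 -0.192 0.065 -19.7; python3 -m creep '[0,0,0.03,0,0,0,0.06,0,0,0,0.06,0]'; python3 go.py 0.5295 -0.192 0.065 -19.7
```

```text
time: 12.93
eef_pos: [0.5292, -0.1917, 0.0679]
tcp_rot: [0.818, 0.576, 0.0, 0.001]
contact_force: [-0.7, 1.1, 6.2]
opening: 0.272
t 12.9333 pos [ 0.5292 -0.1917  0.0679] psi -19.68 tilt 0.08 open 23.1 F [-0.7  1.1  6.2] q [-0.53  0.23  1.97  0.    0.94 -0.18]
units [-0.01  0.01  0.11] turn 0.0 or -36.0
time: 13.18
eef_pos: [0.5292, -0.1917, 0.0666]
tcp_rot: [0.818, 0.576, 0.0, 0.001]
contact_force: [-1.8, 1.3, 6.9]
opening: 0.271
t 13.1833 pos [ 0.5292 -0.1917  0.0666] psi -19.68 tilt 0.07 open 23.1 F [-1.8  1.3  6.9] q [-0.53  0.24  1.97  0.    0.94 -0.18]
units [-0.01  0.02  0.06] turn 0.0 or -36.0
```

```bash
for i in 1; do python3 -m creep '[0,-0.01,0.02,0,0,-0.01,0.04,0,0,-0.01,0.04,0]'; python3 -m creep '[0,0,0.02,0,0,0,0.02,0,0,0,0.02,0]'; python3 -m creep '[0,0,0.02,0,0,0,0.02,0,0,0,0.02,0]'; done
```

```text
time: 13.43
eef_pos: [0.5292, -0.1917, 0.0659]
tcp_rot: [0.818, 0.576, 0.001, 0.001]
contact_force: [-1.0, 1.3, 6.6]
opening: 0.271
time: 13.68
eef_pos: [0.5292, -0.1917, 0.0654]
tcp_rot: [0.818, 0.576, 0.0, 0.001]
contact_force: [-0.9, 1.3, 7.5]
opening: 0.27
time: 13.93
eef_pos: [0.5292, -0.1917, 0.0652]
tcp_rot: [0.818, 0.576, 0.0, 0.001]
contact_force: [-1.6, 2.1, 8.4]
opening: 0.275
```

```bash
python3 -m creep '[0,0,0.02,0,0,0,0.02,0,0,0,0.02,0]'; python3 -m creep '[0,0,0.02,0,0,0,0.02,0,0,0,0.02,0]'; python3 -m creep '[0,0,0.02,0,0,0,0.02,0,0,0,0.02,0]'
```

```text
time: 14.18
eef_pos: [0.5293, -0.1917, 0.0652]
tcp_rot: [0.818, 0.576, 0.0, 0.001]
contact_force: [-3.1, 2.1, 11.1]
opening: 0.268
time: 14.43
eef_pos: [0.5293, -0.1917, 0.0652]
tcp_rot: [0.818, 0.576, 0.0, 0.0]
contact_force: [-3.9, 2.7, 13.7]
opening: 0.274
time: 14.68
eef_pos: [0.5293, -0.1917, 0.0652]
tcp_rot: [0.817, 0.576, 0.0, 0.0]
contact_force: [-5.6, 2.8, 14.8]
opening: 0.275
```

On the stop: z is now fixed at 0.0652 while the force climbs. I'll ease the side load and settle at about 16 N.

```bash
python3 -m creep '[0,-0.03,0,0,0,-0.03,0,0,0,-0.03,0,0]'; python3 -m creep '[0,-0.02,0.01,0,0,-0.02,0.01,0,0,-0.02,0.01,0,0,-0.02,0.01,0]';  python3 go.py 0.5295 -0.192 0.065 -19.7
```

```text
time: 14.93
eef_pos: [0.5293, -0.1917, 0.0652]
tcp_rot: [0.818, 0.576, 0.001, 0.001]
contact_force: [-2.2, 2.1, 13.0]
opening: 0.269
time: 15.27
eef_pos: [0.5292, -0.1917, 0.0652]
tcp_rot: [0.818, 0.576, 0.001, 0.002]
contact_force: [-2.2, 2.7, 14.8]
opening: 0.273
t 15.2667 pos [ 0.5292 -0.1917  0.0652] psi -19.68 tilt 0.24 open 23.2 F [-2.2  2.7 14.8] q [-0.53  0.24  1.97  0.    0.93 -0.18]
units [-0.01  0.01  0.01] turn 0.0 or -36.0
```

```bash
python3 -m creep '[0,0,0.01,0,0,0,0.01,0,0,0,0.01,0,0,0,0.01,0]' ; python3 -m creep '[0,0,0,0,0,0,0,0,0,0,0,0]'; python3 -m creep '[0,0,0,0,0,0,0,0,0,0,0,0,0,0,0,0,0,0,0,0]'; python3 look.py s7 side 215 170 90 85 7; python3 look.py s7w side 225 115 70 80 7
python3 - <<'E'
from h import *
s=ctrl.get_state(); p=s["eef_pos"]; print(p,s["contact_force"],s["opening"]*85,np.abs(s["dq"]).max())
print("dot",proj("side",p+[0,0,.038]), "expected seated dot",proj("side",[.5294,-.192,.103]))
for n in("bar_plug_head","round_plug_head"):
    for r in imaging.silhouettes("side",n): print(n,round(r["p"],2),r["uv"])
E
```

```text
time: 15.6
eef_pos: [0.5292, -0.1917, 0.0652]
tcp_rot: [0.818, 0.576, 0.001, 0.002]
contact_force: [-2.3, 3.0, 15.8]
opening: 0.274
time: 15.85
eef_pos: [0.5292, -0.1917, 0.0652]
tcp_rot: [0.818, 0.576, 0.001, 0.002]
contact_force: [-3.4, 2.6, 15.2]
opening: 0.271
time: 16.27
eef_pos: [0.5292, -0.1917, 0.0652]
tcp_rot: [0.818, 0.576, 0.001, 0.002]
contact_force: [-2.6, 2.8, 15.5]
opening: 0.274
[ 0.52923205 -0.19168062  0.06518348] [-2.04968124  1.57652361 15.27668335] 22.6373651202417 0.002527599314948962
dot [[254.40251304 225.13046692]] expected seated dot [[254.47644926 225.26015637]]
bar_plug_head 0.67 [254.9, 231.3]
bar_plug_head 0.54 [213.1, 167.4]
```

View pics/s7.png

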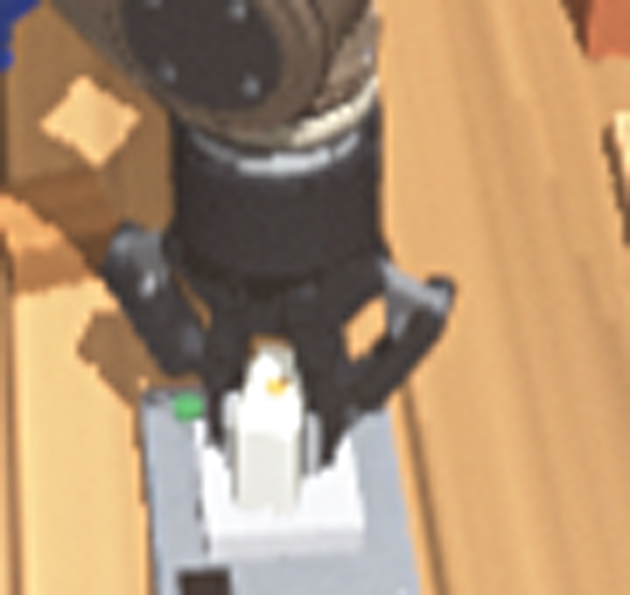

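View pics/s7w.png

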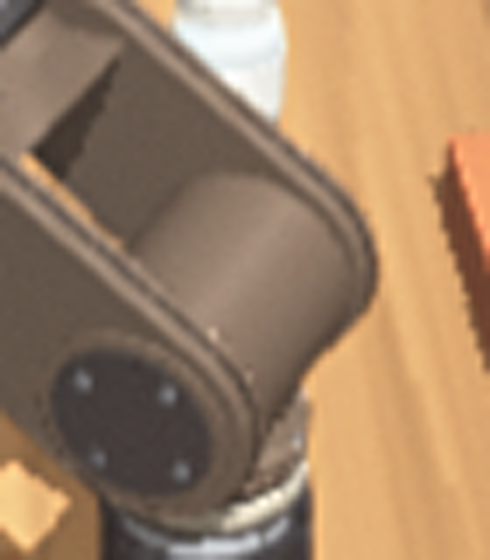

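The side picture shows the head's underside on the white plate (bottom edge at crop (265,508)) and the dot at (254.4, 224.9) px against (254.5, 225.3) expected. TCP z is 10.0 mm above its pick height (block 45 mm, plate 55 mm), so the plug hasn't slipped. One top look to check the round plug, then hand in.

```bash
python3 look.py t7 top 165 155 170 100 4
python3 - <<'E'
from h import *
a=np.load("pics/im0.npz")["top"].astype(int); b=np.load("pics/t7.npy").astype(int)
for n,(u0,u1,v0,v1) in dict(knob=(178,192,176,190)).items(): print(n,np.abs(a-b)[v0:v1,u0:u1].max(2).mean())
for r in imaging.silhouettes("top","round_plug_head"): print(r["p"],r["uv"])
s=ctrl.get_state(); print(s["time"],s["contact_force"],s["eef_pos"])
E
```

```text
knob 7.336734693877551
16.5667 [-2.41028699  2.14623408 14.95752433] [ 0.52923694 -0.19169481  0.06520803]
```

View pics/t7.png

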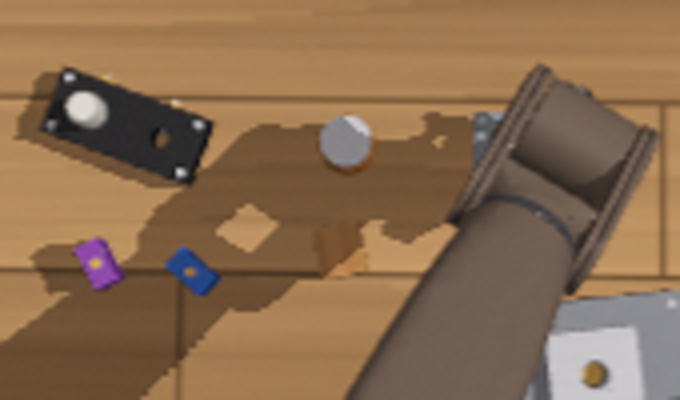

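The round plug is where it started (crop (87,108)), the bar's socket is empty (160,137), and the bystanders haven't moved. The push is steady at about 15 N at the wrist, plus 1.5 N of plug weight. Handing in.

```bash
python3 -c "
from plant import ctrl; print(ctrl.sign_off())"
```

```text
the job is handed in; nothing more can be done
None
```

I pulled the bar-headed plug straight up out of the fuse block and put its barrel into the well of the small grey tester. I pressed it down until its head rested on the stop plate and handed the job in at about 16.6 s, still holding it with an 80 N grip. No verdict was reported.

What the last checks showed:
- **Push:** the wrist read a steady 15.0–15.8 N downward. With the plug's own weight (about 1.5 N) that is about 16.5 N, which leaves roughly 7 N on the stop besides the plunger's 9 N. I worked the stop force out from the wrist reading; nothing measured it directly.
- **Depth:** the tool stayed at z = 65.2 mm while the force rose. That is 10.0 mm above where I gripped the plug, exactly the difference between block top and plate top. The plug is therefore fully down and has not slipped in the grip.
- **Centring:** the head dot is within half a pixel of where it should be. The tool is within about 1 mm of my well estimate.
- **Tilt:** the tool's last tilt reading was 0.24°.
- **Round plug and bystanders:** the final top picture shows the round plug in its place, and no bystander in view has moved.

What fell short or disagreed:
- A side load of about 3 N was left after I eased it.
- The networks did not find the round plug in the last pictures, so I checked it by eye and by comparing images.
- The top camera could not see the tester behind the arm.
- The two cameras disagreed by 2 to 3 mm along y on the bar's and tester's positions.

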